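# Stack the sawn round blanks by bar size

## Task

Pick out the four solid round steel blanks and stack them for the lathes: the two wide ones in the middle of the square wooden pallet and the two narrow ones in the middle of the round steel plate. In each stack the thick blank goes flat at the bottom and the thin one squarely on top of it, edges in line. Leave the square, six-sided and tube offcuts where they lie.

Things in the scene. Friction and masses are not known exactly. Their poses are not given: they have to be found in the camera images.
- wide_thick_mid (a point): centre (half-way up) of the wide, thick round blank: a solid steel disc sawn from bar, 56 mm in diameter and 40 mm high, standing flat on the table with a bright sawn top and dark sides; about 0.77 kg; z axis up along the disc's axis
- wide_thin_mid (a point): centre (half-way up) of the wide, thin round blank: a solid steel disc sawn from bar, 56 mm in diameter and 20 mm high, standing flat on the table with a bright sawn top and dark sides; about 0.39 kg; z axis up along the disc's axis
- narrow_thick_mid (a point): centre (half-way up) of the narrow, thick round blank: a solid steel disc sawn from bar, 38 mm in diameter and 40 mm high, standing flat on the table with a bright sawn top and dark sides; about 0.36 kg; z axis up along the disc's axis
- narrow_thin_mid (a point): centre (half-way up) of the narrow, thin round blank: a solid steel disc sawn from bar, 38 mm in diameter and 20 mm high, standing flat on the table with a bright sawn top and dark sides; about 0.18 kg; z axis up along the disc's axis
- pallet: the small square wooden pallet, fixed to the table: 110 x 110 mm, four pale slats on three bearers, flat top 14 mm above the table; origin at the centre of its underside (on the table), z up, x and y along its edges
- plate: the round dark steel plate, fixed to the table: 110 mm in diameter, flat top 10 mm above the table; origin at the centre of its underside (on the table), z up
- square_mid (a point): centre of the square offcut, a steel block 44 x 44 mm and 34 mm high; stays where it lies
- hexagon_mid (a point): centre of the six-sided offcut, a steel block 46 mm across flats and 30 mm high; stays where it lies
- tube_mid (a point): centre of the tube offcut, a standing steel ring 52 mm outside, 34 mm bore, 34 mm high; stays where it lies

How it is judged:
By the outcome, as a careful person would: the job done as asked, in the order asked, and still so for the second after the job is handed in, with the robot touching nothing.
It also fails if it takes over 102 s, if anything falls off the work surface, if the arm or the gripper's body presses on something with over 40 N, if the wrist force passes 120 N, or if a joint passes its speed limit or range.

## Robot

A 7-joint arm with a two-finger parallel gripper is mounted at the origin on the work surface. World frame = base frame: x ahead of the robot, y to its left, z up, the work surface at z = 0. Lengths are in mm, angles in rad, forces in N, time in s.
With the tool pointing down it reaches from about 400 to 850 mm from the base axis. Payload 10.4 kg.
Tool frame: the origin (TCP) lies at the very end of the fingers, on their centre line; the grasp point (between the pads) lies 19 mm behind it (manip.pinch_z is the distance from the TCP to the grasp point, in mm); y points along the fingers, x is the direction in which the jaws open and shut, and the axes are right-handed (so a half turn about y gives the same grasp; the last joint's range is limited). The gripper opens to 85 mm and grips with 20 to 120 N. Pads are 22 mm wide; open, the fingers measure 114 mm over their backs; the gripper's body (76 mm by 85 mm) begins 54 mm behind the grasp point. The pads swing forward as they close: fully open they stand 13 mm farther back than shut.
Start: joints at [-1.259, 0.332, -0.065, 1.46, 0.022, 1.35, -0.088], TCP at [205.35, 590.324, 231.338] pointing down, gripper open.
Joint ranges: [-2.6, 2.6], [-0.5, 2.12], [-1.47, 1.34], [0.16, 2.42], [-1.27, 4.41], [0.06, 2.06], [-2.6, 2.6]. Speed limits (rad/s): [2.22, 2.22, 2.79, 2.79, 3.14, 3.14, 3.14].

## Interface

Orientations are given as [roll, pitch, yaw] about the fixed x, y, z axes, in that order (R = Rz(yaw) Ry(pitch) Rx(roll)).
In Python, from bench import manip gives the robot as it stands. The module is installed in compiled form; this text tells all that it offers.
- The arm moves only by the shell command python3 -m creep 'ROWS' [FORCE]. ROWS is JSON, one flat list of numbers, 7 for each row, row after row: the shift along the world's x, y, z scaled (see below), then the turn, a rotation vector about the world's x, y, z scaled (see below), then the opening, from 0 (shut) to 1 (fully open). In form: [dx, dy, dz, ax, ay, az, jaw, dx, dy, dz, ax, ay, az, jaw, ...]. A call has 1 to 12 rows; each row is the pose to reach, as a shift and turn from the pose commanded when the call began; what a row does not reach only later rows make up. The controller multiplies each number of a shift by 200 mm and each number of a turn by 1.5 rad. A row lasts 1/12 s, in which the tool goes at most 41.7 mm and 7.16 degrees, less where a joint would pass 70% of its speed; a pose out of reach is approached as far as the arm can. A call with a number of a shift or a turn outside -1 to 1 is refused whole. A call with a gripper value outside its range is refused whole. The fingers move at their own pace and stop on an object; FORCE is the grip in N (left out, the last holds). Time passes only in rows, so rows that repeat a pose let the fingers close. It gives the time, the measured TCP pose, the force and the opening at its end, in the units of the state.
- manip.get_obs(): the state, without advancing time (a new reading comes with each control period).
- manip.read_camera(name): name is "side" or "top"; returns (picture, depth): 420x560x3 uint8, blue, green, red; 420x560 float32, mm along the optical axis (not along the pixel's ray), 0 where there is no reading.
- manip.calibration(name): a dict with "fovy" (degrees; the focal length in pixels is half the picture's height over the tangent of half this angle, whatever the lens; pixels are square), "cx", "cy" (the principal point, pixels), "position" and "orientation" of the camera in the world. Camera axes: x right, y up, looking along -z (the intrinsics and any distortion apply to the point x, -y, -z); pixel columns grow to the right and rows downward; lengths in mm; the calibration is good to about 2 mm. A picture is of the moment at which its call begins. calibration takes no time and is no camera call.
- manip.close_job(): hands the job in, once; it reports no verdict.
The state is a dict: "t": time; "q": joint angles; "dq": joint speeds; "joint_efforts": joint torques, N m; "eef_pos": TCP position; "eef_rot": TCP orientation; "contact_force": force on the tool from outside, world axes, zero at the start; "torque": the same for the moment, N m; "opening": opening from 0.0 (shut) to 1.0 (fully open).
Only numpy, scipy, OpenCV 4.12 (cv2) and the standard library are available. Lean on these libraries where they do the work, as an engineer would, in place of code of your own. Each camera call takes 0.05 s, during which the arm holds its last target.

## Working session

There is one attempt and no reset: what is moved stays moved. The work goes in short steps, Python scripts to look and compute and a shell command to move; the robot and the scene stay as the last step left them, time stands still between calls to the robot, and variables do not carry over. Pictures are saved under pics/ and viewed, and the job is handed in when it is done.

```bash
mkdir -p pics; ls; python3 - <<'E'
from bench import manip
import cv2,numpy as np
print(manip.get_obs())
for n in ["top","side"]:
    c=manip.calibration(n);print(n,c)
    p,d=manip.read_camera(n);cv2.imwrite(f"pics/{n}0.png",p);np.save(f"{n}0.npy",d);print(d.min(),d.max())
E
```

```text
pics
{'t': 0.0, 'q': array([-1.25857739,  0.33288108, -0.06468812,  1.46092954,  0.02160418,
        1.34990177, -0.08844656]), 'dq': array([-6.80953823e-04, -3.79862118e-04,  3.33291838e-04,  7.02515829e-05,
       -1.52859667e-04, -3.93384521e-04, -6.45998397e-04]), 'joint_efforts': array([-5.70158663e-04, -6.25443506e+01,  4.86411550e-02, -3.91596544e+01,
        1.60959258e-02,  1.01380987e-02,  9.36654658e-06]), 'eef_pos': array([205.26485821, 589.93856857, 230.51577943]), 'eef_rot': array([-1.57086985e+00,  1.42227338e-03,  1.23604120e+00]), 'contact_force': array([ 0.11753506, -0.90303611, -0.20611942]), 'torque': array([-0.03613242,  0.03714456, -0.032095  ]), 'opening': 1.0003105880676546}
top {'fovy': 56.97852422628814, 'cx': 274.8367298370611, 'cy': 205.96441104876476, 'position': array([360.29131802,   8.76569485, 896.00592448]), 'orientation': array([ 0.22456911, -0.00261353, -1.61913795])}
0.0 1882.4047
side {'fovy': 48.989141942310965, 'cx': 275.29377193735274, 'cy': 207.29110146900504, 'position': array([428.09862159, 636.85465258, 647.98374426]), 'orientation': array([ 0.8229801 ,  0.01003399, -2.94803294])}
0.0 3010.609
```

View pics/top0.png

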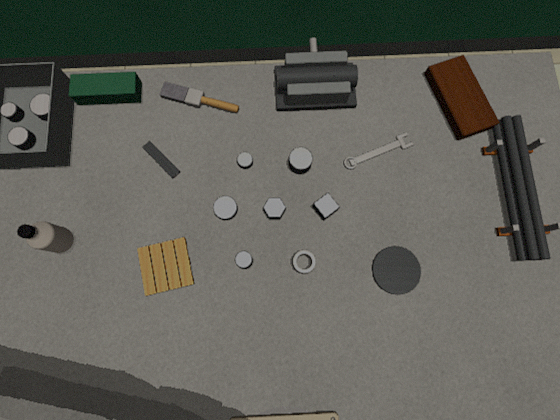

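View pics/side0.png

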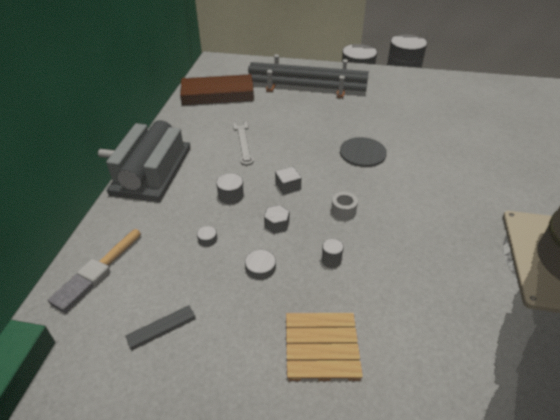

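Top view: the round blanks are at about (245,160), (300,160), (225,208) and (244,260). The pallet is at (166,266) and the plate at (396,270). The hexagon (274,208), square (326,206) and tube (304,262) are the offcuts to leave. The side view suggests (300,160) is wide-thick and (244,260) narrow-thick. I'll measure next.

```bash
cat > h.py <<'E'
import numpy as np,cv2
from bench import manip
from scipy.spatial.transform import Rotation as R
def cam(n):
    c=manip.calibration(n);f=210/np.tan(np.radians(c["fovy"])/2)
    return f,c["cx"],c["cy"],np.array(c["position"]),R.from_euler("xyz",c["orientation"]).as_matrix()
def world(n,u,v,z):
    f,cx,cy,p,M=cam(n)
    r=M@np.array([(u-cx)/f,-(v-cy)/f,-1.]); return p+r*(z-p[2])/r[2]
def wd(n,u,v,d):
    f,cx,cy,p,M=cam(n); return p+M@np.array([(u-cx)/f,-(v-cy)/f,-1.])*d
def cloud(n,d):
    f,cx,cy,p,M=cam(n); v,u=np.mgrid[:420,:560]
    P=np.stack([(u-cx)/f*d,-(v-cy)/f*d,-d],-1); P=P@M.T+p; P[d==0]=np.nan; return P
def pix(n,P):
    f,cx,cy,p,M=cam(n); q=M.T@(np.array(P)-p); return cx-f*q[0]/q[2],cy+f*q[1]/q[2]
E
python3 - <<'E'
from h import *
p=cv2.imread("pics/top0.png");s=cv2.imread("pics/side0.png")
cv2.imwrite("pics/topc.png",cv2.resize(np.clip(p[130:310,130:430]*1.5,0,255).astype(np.uint8),None,fx=2.66,fy=2.66,interpolation=cv2.INTER_CUBIC))
cv2.imwrite("pics/sidec.png",cv2.resize(np.clip(s[130:385,180:400]*1.5,0,255).astype(np.uint8),None,fx=2.3,fy=2.3,interpolation=cv2.INTER_CUBIC))
for n in["top","side"]:
    C=cloud(n,np.load(n+"0.npy"))
    L={"top":dict(nt=(245,160),wT=(300,160),wt=(225,208),nT=(244,260),hexa=(274,208),sq=(326,206),pal=(166,266),plate=(396,270),tab=(270,300)),"side":dict(nt=(207,233),wT=(230,184),wt=(260,260),nT=(332,247),hexa=(276,215),sq=(288,175),pal=(322,345),plate=(363,152),tab=(250,330))}[n]
    for k,(u,v) in L.items(): 
        w=C[v-3:v+4,u-3:u+4].reshape(-1,3); print(n,k,np.nanmedian(w,0).round(1))
E
```

```text
top nt [676.4  62.6  18.5]
top wT [663.1 -67.   38.9]
top wt [560.7 112.5  19.1]
top nT [437.   70.6  39.3]
top hexa [553.5  -0.9  29. ]
top sq [ 551.5 -119.9   33. ]
top pal [434.4 248.8  12.5]
top plate [ 400.7 -270.3    8.4]
top tab [348.2  18.   -1.9]
side nt [678.5  66.2  18.4]
side wT [665.4 -59.8  38.3]
side wt [564.8 112.8  18.4]
side nT [441.5  76.4  38.5]
side hexa [557.2   3.7  28.6]
side sq [ 554.8 -117.2   32. ]
side pal [436.1 257.2  11.9]
side plate [ 401.9 -262.9    8. ]
side tab [553.4 243.   -2.1]
```

View pics/topc.png

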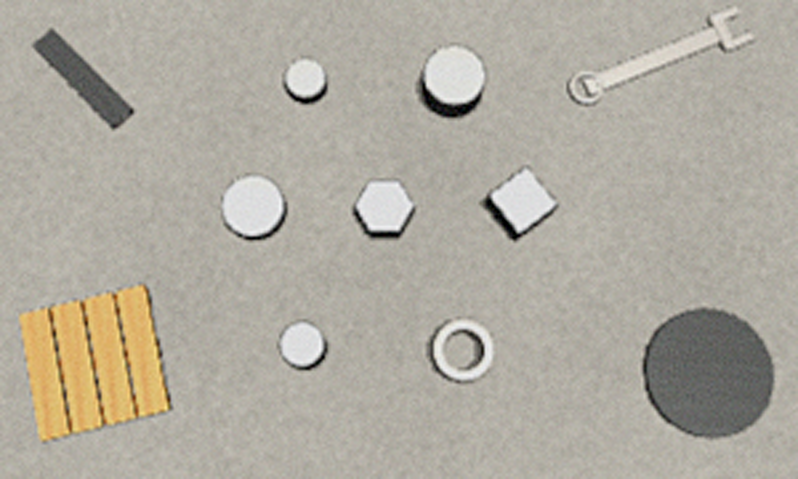

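View pics/sidec.png

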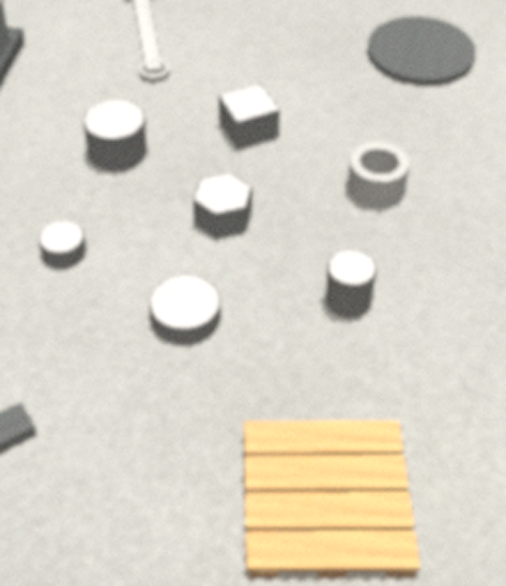

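Identities are confirmed: the sides are tall at wide-thick and narrow-thick. Next, precise centres from both cameras.

```bash
cat >> h.py <<'E'
from scipy.optimize import least_squares
def circ(n,img,u,v,h,r,w=26,thr=None):
    """fit circle of radius r at plane h to bright (thr) blob around u,v -> world xy, fitted r"""
    g=cv2.cvtColor(img,cv2.COLOR_BGR2GRAY).astype(np.float32)
    S=8;c=world(n,u,v,h)[:2]
    xs=np.arange(-1.7*r,1.7*r,0.25);X,Y=np.meshgrid(xs,xs)
    f,cx,cy,p,M=cam(n)
    P=np.stack([X+c[0],Y+c[1],np.full_like(X,h)],-1)-p;q=P@M
    U=(cx-f*q[...,0]/q[...,2]).astype(np.float32);V=(cy+f*q[...,1]/q[...,2]).astype(np.float32)
    a=cv2.remap(g,U,V,cv2.INTER_LINEAR)
    if thr is None: thr,_=cv2.threshold(a.astype(np.uint8),0,255,cv2.THRESH_OTSU)
    m=((a>abs(thr)) if thr>0 else (a<abs(thr))).astype(np.uint8)
    cs,_=cv2.findContours(m,cv2.RETR_EXTERNAL,cv2.CHAIN_APPROX_NONE)
    k=max(cs,key=cv2.contourArea)[:,0,:]*0.25-1.7*r+c
    s=least_squares(lambda t:np.hypot(*(k-t[:2]).T)-t[2],[*k.mean(0),r],loss="soft_l1")
    return s.x.round(1)
E
python3 - <<'E'
from h import *
I={n:cv2.imread(f"pics/{n}0.png") for n in["top","side"]}
g=cv2.cvtColor(I["top"],cv2.COLOR_BGR2GRAY)
print([g[v,u] for u,v in[(245,160),(270,300),(396,270),(166,266),(300,160)]])
g=cv2.cvtColor(I["side"],cv2.COLOR_BGR2GRAY)
print([g[v,u] for u,v in[(207,233),(300,280),(363,152),(260,260)]])
T={"top":dict(nt=(245,160),wT=(300,160),wt=(225,208),nT=(244,260)),"side":dict(nt=(207,233),wT=(230,184),wt=(260,260),nT=(332,247))}
Z=dict(nt=(20,19),wT=(40,28),wt=(20,28),nT=(40,19))
for n in T:
  for k,(u,v) in T[n].items(): print(n,k,circ(n,I[n],u,v,*Z[k],thr=None))
for n,u,v,t in(("top",396,270,-85),("side",363,152,-75)):
  for tt in(t,): print(n,"plate",circ(n,I[n],u,v,10,55,thr=tt))
# pallet by colour
for n in T:
  hsv=cv2.cvtColor(I[n],cv2.COLOR_BGR2HSV)
  m=cv2.inRange(hsv,(10,90,60),(35,255,255)); 
  u,v={"top":(166,266),"side":(322,345)}[n]
  k=np.zeros_like(m);k[v-45:v+46,u-50:u+51]=1;m*=k
  m=cv2.morphologyEx(m,cv2.MORPH_CLOSE,np.ones((5,5)))
  c=max(cv2.findContours(m,0,2)[0],key=cv2.contourArea)[:,0,:]
  W=np.array([world(n,*x,14)[:2] for x in c],np.float32)
  print(n,"pallet",cv2.minAreaRect(W))
E
```

```text
[np.uint8(146), np.uint8(114), np.uint8(59), np.uint8(118), np.uint8(147)]
[np.uint8(176), np.uint8(152), np.uint8(88), np.uint8(177)]
top nt [675.8  62.4  36.2]
top wT [662.4 -67.   53.2]
top wt [563.9 113.6  25.5]
top nT [439.7  72.7  16.7]
side nt [678.8  65.1  34.5]
side wT [666.  -61.5  50.3]
side wt [564.7 114.2  53.2]
side nT [441.5  74.5  34.1]
top plate [ 401.7 -269.6   55.1]
side plate [ 403.4 -258.9   50.5]
top pallet ((435.6022033691406, 251.23806762695312), (108.96980285644531, 110.91410827636719), 11.097962379455566)
side pallet ((436.4837646484375, 258.0101318359375), (107.95541381835938, 111.90331268310547), 10.989836692810059)
```

```bash
python3 - <<'E'
from h import *
I={n:cv2.GaussianBlur(cv2.imread(f"pics/{n}0.png"),(3,3),0) for n in["top","side"]}
T={"top":dict(nt=(245,160),wT=(300,160),wt=(225,208),nT=(244,260)),"side":dict(nt=(207,233),wT=(230,184),wt=(260,260),nT=(332,247))}
Z=dict(nt=(20,19),wT=(40,28),wt=(20,28),nT=(40,19))
for n in T:
  for k,(u,v) in T[n].items(): print(n,k,[circ(n,I[n],u,v,*Z[k],thr=t) for t in {"top":(126,132),"side":(162,167)}[n]])
for n,u,v,ts in(("top",396,270,(-80,-90)),("side",363,152,(-110,-120))):
  for tt in ts: print(n,"plate",circ(n,I[n],u,v,10,55,thr=tt))
E
```

```text
top nt [array([680. ,  63.9,  16.5]), array([679.7,  63.9,  15.8])]
top wT [array([669. , -68.5,  25.4]), array([668.7, -68.4,  24.8])]
top wt [array([564.4, 113.7,  25.5]), array([564.1, 113.6,  24.8])]
top nT [array([440. ,  72.8,  16.5]), array([439.9,  72.7,  15.9])]
side nt [array([680.7,  64.4,  15.6]), array([680.5,  64.8,  14.6])]
side wT [array([670. , -67.8,  24.2]), array([669.7, -67.3,  22.9])]
side wt [array([565. , 114.4,  24.7]), array([564.9, 114.7,  23.8])]
side nT [array([440.9,  73.4,  15.7]), array([440.8,  73.8,  14.8])]
top plate [ 401.7 -269.4   54.6]
top plate [ 401.7 -269.5   55.5]
side plate [ 403.5 -261.3   57. ]
side plate [ 403.5 -261.8   58.5]
```

The discs agree between cameras to within 1 mm. The plate and pallet disagree in y, probably because their side walls blend into the outline. I'll overlay predicted outlines to check.

```bash
cat >> h.py <<'E'
def ov(n,img,items,box,s,out):
    u0,v0,u1,v1=box
    im=cv2.resize(np.clip(img[v0:v1,u0:u1]*1.4,0,255).astype(np.uint8),None,fx=s,fy=s,interpolation=cv2.INTER_CUBIC)
    for pts,col in items:
        q=np.array([[(a-u0+.5)*s-.5,(b-v0+.5)*s-.5] for a,b in (pix(n,P) for P in pts)])
        cv2.polylines(im,[(q*8).round().astype(np.int32)],True,col,1,cv2.LINE_AA,3)
    return im
def sq(x,y,a,z,h=55):
    return [(x+h*(c*np.cos(a)-d*np.sin(a)),y+h*(c*np.sin(a)+d*np.cos(a)),z) for c,d in((-1,-1),(1,-1),(1,1),(-1,1))]
def ci(x,y,r,z): return [(x+r*np.cos(t),y+r*np.sin(t),z) for t in np.arange(0,6.28,.1)]
E
python3 - <<'E'
from h import *
I={n:cv2.imread(f"pics/{n}0.png") for n in["top","side"]}
a=np.radians(11)
B={"top":[(130,225,210,305),(360,235,440,315)],"side":[(275,300,375,390),(325,125,405,185)]}
o=[]
for n in B:
  its=[(sq(435.6,252.5,a,14),(0,0,255)),(ci(402,-270.5,55,10),(0,0,255)),(ci(402,-270.5,55,0),(255,0,0)),(sq(435.6,252.5,a,0),(255,0,0))]
  r=[cv2.resize(ov(n,I[n],its,b,4,0),(390,290)) for b in B[n]]
  o.append(np.hstack(r))
cv2.imwrite("pics/ov.png",np.vstack(o))
E
```

```text
(no output)
```

View pics/ov.png

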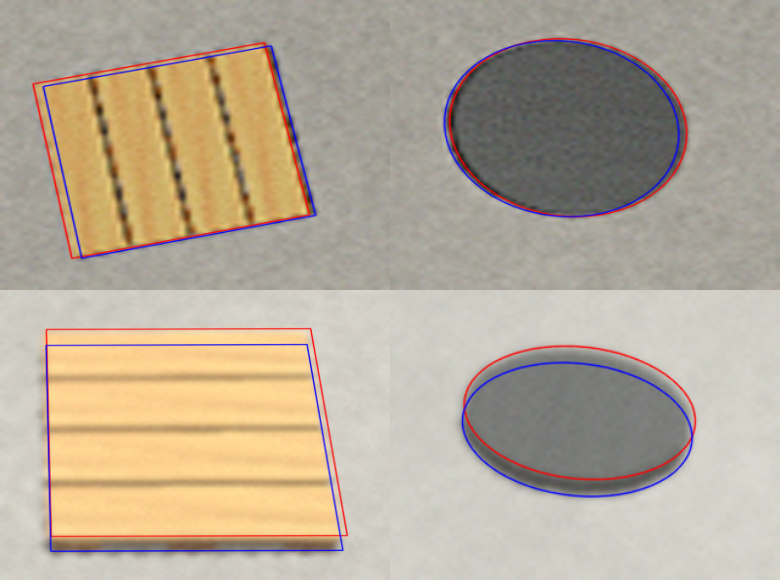

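Top and side overlays agree within about 2 mm, giving pallet (436, 252.5) and plate (402.5, -270). I'll go to wide_thick at (669.4, -68) first.

```bash
python3 -m creep '[0.1,-0.13,0,0,0,-0.04,1, 0.25,-0.33,0,0,0,-0.1,1, 0.4,-0.52,0,0,0,-0.16,1, 0.55,-0.71,0,0,0,-0.22,1, 0.68,-0.88,0,0,0,-0.28,1, 0.77,-1,0,0,0,-0.32,1, 0.77,-1,0,0,0,-0.32,1]' 80
python3 -m creep '[0.15,-0.2,0,0,0,-0.06,1, 0.3,-0.4,0,0,0,-0.12,1, 0.45,-0.6,0,0,0,-0.18,1, 0.6,-0.8,0,0,0,-0.24,1, 0.77,-1,0,0,0,-0.3,1, 0.77,-1,0,0,0,-0.3,1]'
python3 -m creep '[0.15,-0.25,0,0,0,-0.06,1, 0.3,-0.5,0,0,0,-0.12,1, 0.45,-0.7,0,0,0,-0.18,1, 0.6,-0.9,0,0,0,-0.24,1, 0.75,-1,0,0,0,-0.27,1, 0.78,-1,0,0,0,-0.27,1, 0.78,-1,0,0,0,-0.27,1]'
```

```text
t: 0.68
eef_pos: [364.0, 384.3, 231.4]
eef_rot: [-1.573, 0.0, 0.744]
contact_force: [1.4, 0.7, 0.4]
opening: 0.996
t: 1.18
eef_pos: [512.5, 190.5, 231.3]
eef_rot: [-1.571, -0.0, 0.301]
contact_force: [0.5, 1.3, -0.2]
opening: 0.997
t: 1.77
eef_pos: [670.1, -14.3, 229.4]
eef_rot: [-1.575, 0.001, -0.105]
contact_force: [-0.2, -0.5, 0.9]
opening: 1.002
```

```bash
python3 -m creep '[0,-0.15,0,0,0,0,1, 0,-0.29,-0.1,0,0,0,1, 0,-0.29,-0.25,0,0,0,1, 0,-0.29,-0.4,0,0,0,1, 0,-0.29,-0.55,0,0,0,1, 0,-0.29,-0.65,0,0,0,1, 0,-0.29,-0.65,0,0,0,1, 0,-0.29,-0.65,0,0,0,1]'
python3 - <<'E'
from h import *
for n in("top","side"):
    p,d=manip.read_camera(n); cv2.imwrite(f"pics/{n}1.png",p)
    u,v={"top":(300,160),"side":(230,190)}[n]
    cv2.imwrite(f"pics/{n}1c.png",cv2.resize(p[v-70:v+70,u-70:u+70],None,fx=2.8,fy=2.8,interpolation=2))
cv2.imwrite("pics/c1.png",np.hstack([cv2.imread(f"pics/{n}1c.png") for n in("top","side")]))
E
```

```text
t: 2.43
eef_pos: [667.2, -65.5, 100.6]
eef_rot: [-1.571, 0.002, -0.099]
contact_force: [-0.6, -0.4, 0.7]
opening: 1.003
```

View pics/c1.png

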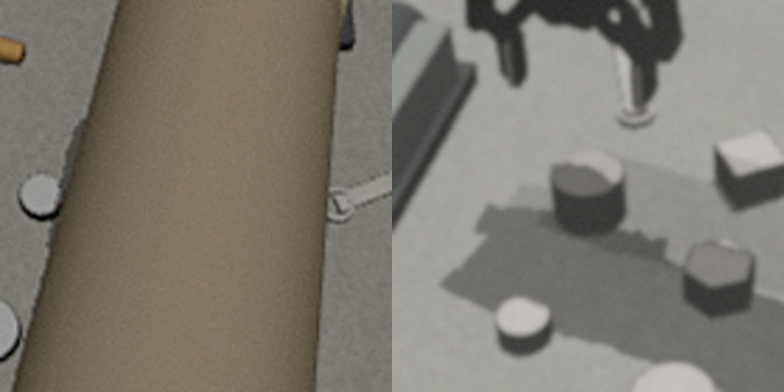

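Side view: the open fingers straddle the disc at crop (585,180), clear on both sides. I'll descend and close.

```bash
python3 -m creep '[0,0,-0.1,0,0,0,1, 0,0,-0.22,0,0,0,1, 0,0,-0.34,0,0,0,1, 0,0,-0.44,0,0,0,1, 0,0,-0.475,0,0,0,1, 0,0,-0.475,0,0,0,1]' 20
python3 -m creep '[0,0,0,0,0,0,0.5, 0,0,0,0,0,0,0.5, 0,0,0,0,0,0,0.5, 0,0,0,0,0,0,0.5, 0,0,0,0,0,0,0.5]' 20
```

```text
t: 3.03
eef_pos: [667.6, -65.6, 6.1]
eef_rot: [-1.571, 0.001, -0.099]
contact_force: [-1.1, -0.6, -0.4]
opening: 1.0
t: 3.45
eef_pos: [669.7, -66.0, 8.9]
eef_rot: [-1.57, -0.004, -0.099]
contact_force: [1.4, -0.5, 7.7]
opening: 0.654
```

The fingers touched the table: the tips extend as they close, so I need about 5 mm more height. I'll raise, turn about 80° and re-grip. That centres the disc on both axes and calibrates the cameras.

```bash
python3 -m creep '[0,0,0.02,0,0,0,0.85, 0,0,0.03,0,0,0,0.85, 0,0,0.03,0,0,0.08,0.85, 0,0,0.03,0,0,0.16,0.85, 0,0,0.03,0,0,0.24,0.85, 0,0,0.03,0,0,0.32,0.85, 0,0,0.03,0,0,0.4,0.85, 0,0,0.03,0,0,0.48,0.85, 0,0,0.03,0,0,0.56,0.85, 0,0,0.03,0,0,0.64,0.85, 0,0,0.03,0,0,0.72,0.85, 0,0,0.03,0,0,0.8,0.85]' 20
python3 -m creep '[0,0,0,0,0,0.08,0.85, 0,0,0,0,0,0.15,0.85, 0,0,0,0,0,0.15,0.85, 0,0,0,0,0,0.15,0.55, 0,0,0,0,0,0.15,0.55, 0,0,0,0,0,0.15,0.55, 0,0,0,0,0,0.15,0.55, 0,0,0,0,0,0.15,0.55]' 20
```

```text
t: 4.45
eef_pos: [667.8, -65.9, 12.8]
eef_rot: [-1.571, 0.0, 1.107]
contact_force: [0.8, 0.4, -1.0]
opening: 0.852
t: 5.12
eef_pos: [667.9, -66.8, 12.9]
eef_rot: [-1.571, 0.001, 1.323]
contact_force: [-2.0, -4.0, 5.7]
opening: 0.646
```

```bash
python3 -m creep '[0,0,0,0,0,0,0.4, 0,0,0,0,0,0,0.4, 0,0,0.03,0,0,0,0.4, 0,0,0.1,0,0,0,0.4, 0,0,0.2,0,0,0,0.4, 0,0,0.32,0,0,0,0.4, 0,0,0.42,0,0,0,0.4, 0,0,0.45,0,0,0,0.4]' 80
python3 -m creep '[-0.05,0.08,0,0,0,0,0.4, -0.15,0.23,0,0,0,0,0.4, -0.28,0.4,0,0,0,0,0.4, -0.42,0.58,0,0,0,0,0.4, -0.54,0.75,0,0,0,0,0.4, -0.66,0.9,0,0,0,0,0.4, -0.72,0.98,0,0,0,0,0.4, -0.72,0.98,0,0,0,0,0.4]'
```

```text
t: 5.78
eef_pos: [669.2, -65.2, 106.2]
eef_rot: [-1.575, -0.002, 1.326]
contact_force: [0.6, -0.6, -7.0]
opening: 0.634
t: 6.45
eef_pos: [519.4, 136.5, 101.6]
eef_rot: [-1.567, -0.001, 1.334]
contact_force: [0.6, 0.2, -7.7]
opening: 0.633
```

```bash
python3 -m creep '[-0.12,0.17,0,0,0,0,0.4, -0.24,0.33,0,0,0,0,0.4, -0.36,0.5,0,0,0,0,0.4, -0.43,0.6,0,0,0,0,0.4, -0.45,0.62,0,0,0,0,0.4, -0.45,0.62,0,0,0,0,0.4, -0.45,0.62,0,0,0,0,0.4, -0.45,0.62,0,0,0,0,0.4]'
python3 - <<'E'
from h import *
print(manip.get_obs()["eef_pos"])
p,d=manip.read_camera("side"); cv2.imwrite("pics/side2.png",p)
print(manip.get_obs()["eef_pos"],manip.get_obs()["dq"].round(3))
E
```

```text
t: 7.12
eef_pos: [434.4, 252.9, 102.1]
eef_rot: [-1.571, 0.001, 1.324]
contact_force: [-0.1, 0.0, -7.5]
opening: 0.623
[434.37189735 252.91119217 102.05635188]
[434.50754115 252.88102817 102.11874355] [ 0.002 -0.001 -0.003 -0.003 -0.001  0.002 -0.   ]
```

View pics/side2.png

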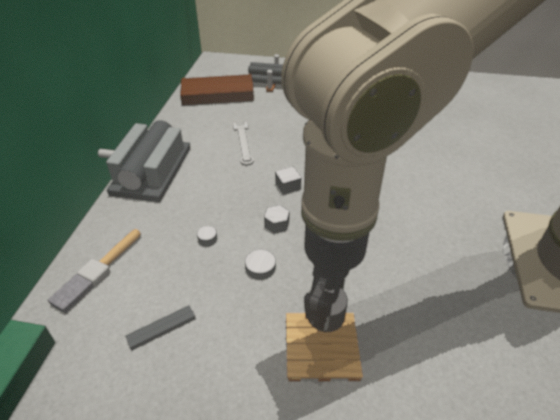

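```bash
python3 -m creep '[0,0,-0.06,0,0,0,0.4, 0,0,-0.15,0,0,0,0.4, 0,0,-0.24,0,0,0,0.4, 0,0,-0.31,0,0,0,0.4, 0,0,-0.35,0,0,0,0.4, 0,0,-0.36,0,0,0,0.4, 0,0,-0.36,0,0,0,0.4, 0,0,-0.36,0,0,0,0.4]'
```

```text
t: 7.83
eef_pos: [434.6, 254.3, 31.1]
eef_rot: [-1.572, -0.001, 1.325]
contact_force: [0.9, -0.1, -7.1]
opening: 0.626
```

```bash
python3 -m creep '[0,0,-0.005,0,0,0,0.4, 0,0,-0.01,0,0,0,0.4, 0,0,-0.015,0,0,0,0.4, 0,0,-0.015,0,0,0,0.4]'
```

```text
t: 8.17
eef_pos: [433.8, 254.3, 27.4]
eef_rot: [-1.571, -0.0, 1.326]
contact_force: [0.4, 0.6, -7.2]
opening: 0.63
```

```bash
python3 -m creep '[0,0,-0.006,0,0,0,0.4, 0,0,-0.006,0,0,0,0.4]'; python3 -m creep '[0,0,-0.006,0,0,0,0.4, 0,0,-0.006,0,0,0,0.4]'
```

```text
t: 8.33
eef_pos: [433.9, 254.3, 27.3]
eef_rot: [-1.571, -0.0, 1.326]
contact_force: [-6.3, -4.0, 7.2]
opening: 0.633
t: 8.5
eef_pos: [433.9, 254.4, 27.2]
eef_rot: [-1.571, -0.0, 1.326]
contact_force: [-12.4, -7.4, 24.2]
opening: 0.628
```

Contact. I'll ease off and release.

```bash
python3 -m creep '[0,0,0.006,0,0,0,0.4, 0,0,0.008,0,0,0,0.4, 0,0,0.008,0,0,0,0.7, 0,0,0.008,0,0,0,0.85, 0,0,0.008,0,0,0,0.9, 0,0,0.008,0,0,0,0.9, 0,0,0.15,0,0,0,0.9, 0,0,0.3,0,0,0,0.9, 0,0,0.45,0,0,0,0.9, 0,0,0.6,0,0,0,0.9, 0,0,0.7,0,0,0,0.9, 0,0,0.7,0,0,0,0.9]'
```

```text
t: 9.5
eef_pos: [435.9, 255.6, 169.7]
eef_rot: [-1.576, -0.006, 1.326]
contact_force: [0.4, 0.2, -0.7]
opening: 0.9
```

```bash
python3 -m creep '[0.1,-0.1,0,0,0,0,1, 0.22,-0.24,0,0,0,0,1, 0.36,-0.38,0,0,0,0,1, 0.5,-0.54,0,0,0,0,1, 0.6,-0.65,0,0,0,0,1, 0.64,-0.69,0,0,0,0,1, 0.64,-0.69,0,0,0,0,1, 0.64,-0.69,0,0,0,0,1]' 20
python3 - <<'E'
from h import *
for n in("top","side"):
    p,d=manip.read_camera(n); cv2.imwrite(f"pics/{n}3.png",p)
print(manip.get_obs()["eef_pos"])
E
```

```text
t: 10.17
eef_pos: [561.5, 116.5, 164.2]
eef_rot: [-1.57, 0.0, 1.325]
contact_force: [-0.8, 1.1, -0.2]
opening: 0.994
[560.86363593 117.99312491 164.58276008]
```

View pics/side3.png

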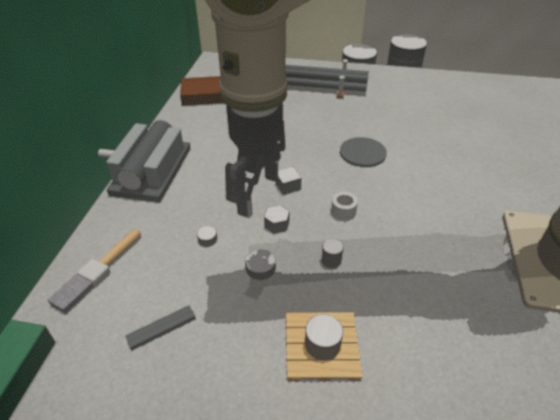

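View pics/top3.png

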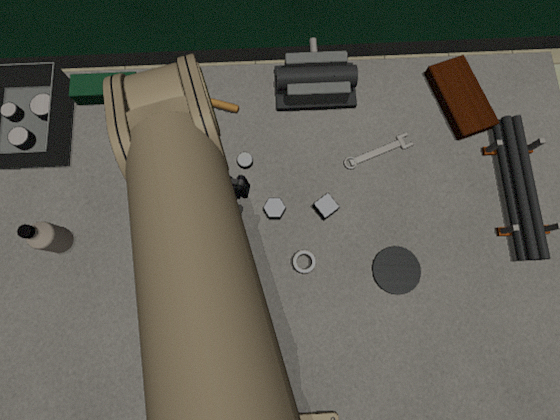

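```bash
python3 - <<'E'
from h import *
I=cv2.imread("pics/side3.png");g=cv2.cvtColor(I,cv2.COLOR_BGR2GRAY)
for t in (140,150,160): print(circ("side",cv2.GaussianBlur(I,(3,3),0),323,328,54,28,thr=t))
its=[(ci(434,254,28,54),(0,0,255)),(ci(434,254,28,14),(255,0,0)),(sq(436,252.5,np.radians(11),14),(0,255,0))]
cv2.imwrite("pics/o3.png",ov("side",I,its,(270,295,375,390),6,0))
E
```

```text
[433.5 259.5  45.7]
[434.4 248.2  40.4]
[429.8 246.1  37.2]
```

View pics/o3.png

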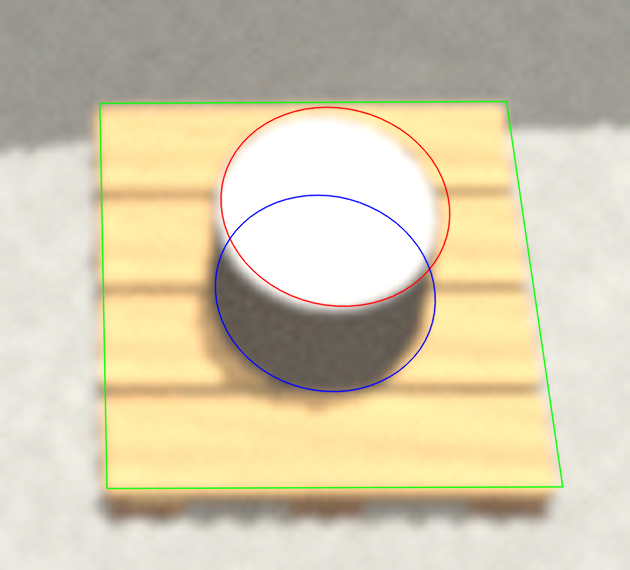

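```bash
python3 -m creep '[0,0,0,0,0,0,1,0,0,0,0,0,0,1,0,0,0,0,0,0,1,0,0,0,0,0,0,1]'; python3 -c "
from h import *
o=manip.get_obs();print(o['eef_pos'],o['q'].round(3))
I=cv2.imread('pics/side3.png')
its=[(ci(564.7,114,28,20),(0,0,255))]
cv2.imwrite('pics/o4.png',ov('side',I,its,(210,150,310,290),5,0))"
```

```text
t: 10.6
eef_pos: [561.6, 116.7, 165.1]
eef_rot: [-1.571, -0.0, 1.327]
contact_force: [-0.6, -0.9, 0.4]
opening: 0.998
[561.59559496 116.71342843 165.07288265] [-0.39   0.262  0.124  1.695 -0.035  1.186  1.07 ]
```

View pics/o4.png

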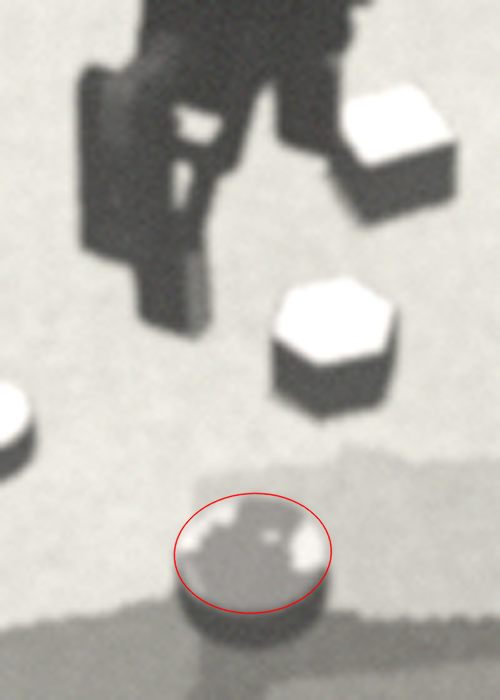

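```bash
python3 -c "
from h import *
for z in (160,165,170,175,180,190): print(z,world('side',245,216,z).round(0),world('side',275,180,z).round(0))
p,d=manip.read_camera('side');C=cloud('side',d)
for v in range(195,224,2): print(v,C[v,245].round(0),C[v,241].round(0))
"
```

```text
160 [576. 149. 160.] [547.  56. 160.]
165 [574. 154. 165.] [546.  62. 165.]
170 [573. 159. 170.] [545.  68. 170.]
175 [571. 164. 175.] [544.  74. 175.]
180 [570. 169. 180.] [543.  80. 180.]
190 [567. 179. 190.] [540.  92. 190.]
195 [566. 174. 225.] [567. 190. 239.]
197 [566. 176. 224.] [567. 191. 236.]
199 [567. 173. 217.] [567. 192. 234.]
201 [567. 173. 213.] [567. 191. 229.]
203 [567. 173. 210.] [567. 191. 226.]
205 [568. 172. 205.] [573. 173. 205.]
207 [568. 173. 202.] [573. 174. 202.]
209 [567. 174. 199.] [574. 173. 197.]
211 [567. 175. 196.] [575. 170. 190.]
213 [567. 176. 193.] [575. 172. 188.]
215 [568. 174. 187.] [577. 164. 176.]
217 [624. -10.  -2.] [632.  -8.  -2.]
219 [623.  -5.  -3.] [632.  -6.  -5.]
221 [621.   3.  -0.] [630.   1.  -3.]
223 [621.   5.  -4.] [627.  10.  -1.]
```

Open tips sit about 13 mm behind the TCP, so thin discs need a TCP height of about 1 mm. That puts the tips at about 5 mm when closed on 56 mm.

```bash
python3 -m creep '[0.01,-0.01,-0.08,0,0,0,1, 0.01,-0.01,-0.22,0,0,0,1, 0.01,-0.01,-0.37,0,0,0,1, 0.01,-0.01,-0.52,0,0,0,1, 0.01,-0.01,-0.65,0,0,0,1, 0.01,-0.01,-0.74,0,0,0,1, 0.01,-0.01,-0.79,0,0,0,1, 0.01,-0.01,-0.81,0,0,0,1, 0.01,-0.01,-0.81,0,0,0,1]' 20
python3 -m creep '[0,0,0,0,0,0,0.55, 0,0,0,0,0,0,0.55, 0,0,0,0,0,0,0.55, 0,0,0,0,0,0,0.55, 0,0,0,0,0,0,0.55, 0,0,0,0,0,0,0.55]' 20
```

```text
t: 11.4
eef_pos: [563.7, 114.2, 2.7]
eef_rot: [-1.57, 0.0, 1.326]
contact_force: [-0.7, 0.6, 0.5]
opening: 1.003
t: 11.9
eef_pos: [564.7, 114.3, 4.4]
eef_rot: [-1.573, -0.001, 1.326]
contact_force: [-1.8, -0.5, 5.3]
opening: 0.639
```

```bash
python3 -m creep '[0,0,0,0,0,0,0.85, 0,0,0,0,0,-0.05,0.85, 0,0,0,0,0,-0.13,0.85, 0,0,0,0,0,-0.21,0.85, 0,0,0,0,0,-0.29,0.85, 0,0,0,0,0,-0.37,0.85, 0,0,0,0,0,-0.45,0.85, 0,0,0,0,0,-0.53,0.85, 0,0,0,0,0,-0.61,0.85, 0,0,0,0,0,-0.69,0.85, 0,0,0,0,0,-0.77,0.85, 0,0,0,0,0,-0.85,0.85]' 20
python3 -m creep '[0,0,0,0,0,-0.08,0.85, 0,0,0,0,0,-0.1,0.85, 0,0,0,0,0,-0.1,0.85, 0,0,0,0,0,-0.1,0.55, 0,0,0,0,0,-0.1,0.55, 0,0,0,0,0,-0.1,0.55, 0,0,0,0,0,-0.1,0.55, 0,0,0,0,0,-0.1,0.55]' 20
```

```text
t: 12.9
eef_pos: [564.1, 114.5, 3.5]
eef_rot: [-1.57, -0.001, 0.045]
contact_force: [-1.1, 0.3, -0.6]
opening: 0.851
t: 13.57
eef_pos: [564.4, 114.5, 3.6]
eef_rot: [-1.57, -0.001, -0.098]
contact_force: [-0.3, -0.1, 6.1]
opening: 0.649
```

```bash
python3 -m creep '[0,0,0,0,0,0,0.4, 0,0,0,0,0,0,0.4, 0,0,0.03,0,0,0,0.4, 0,0,0.1,0,0,0,0.4, 0,0,0.22,0,0,0,0.4, 0,0,0.35,0,0,0,0.4, 0,0,0.46,0,0,0,0.4, 0,0,0.5,0,0,0,0.4]' 80
python3 -m creep '[-0.06,0.06,0,0,0,0,0.4, -0.18,0.19,0,0,0,0,0.4, -0.32,0.34,0,0,0,0,0.4, -0.46,0.49,0,0,0,0,0.4, -0.58,0.62,0,0,0,0,0.4, -0.64,0.69,0,0,0,0,0.4, -0.65,0.7,0,0,0,0,0.4, -0.65,0.7,0,0,0,0,0.4, -0.65,0.7,0,0,0,0,0.4, -0.65,0.7,0,0,0,0,0.4]'
python3 - <<'E'
from h import *
p,d=manip.read_camera("side"); cv2.imwrite("pics/side5.png",p)
print(manip.get_obs()["eef_pos"])
cv2.imwrite("pics/c5.png",cv2.resize(p[220:390,250:400],None,fx=3.5,fy=3.5,interpolation=2))
E
```

```text
t: 14.23
eef_pos: [564.8, 114.2, 105.6]
eef_rot: [-1.569, -0.003, -0.099]
contact_force: [1.2, 0.4, -5.0]
opening: 0.62
t: 15.07
eef_pos: [434.5, 252.8, 102.5]
eef_rot: [-1.572, 0.0, -0.101]
contact_force: [0.0, -0.9, -3.6]
opening: 0.62
[434.53339483 252.88411455 102.59391232]
```

View pics/c5.png

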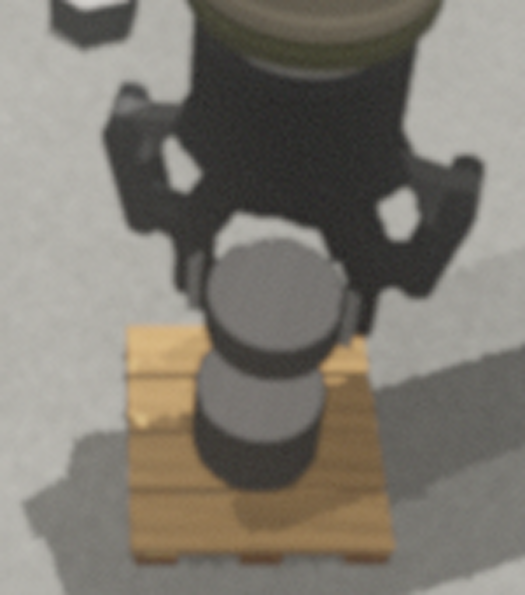

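```bash
python3 - <<'E'
from h import *
I=cv2.imread("pics/side5.png")
A=[]
for b in((0,0),(1,0.5)):
  its=[(ci(434.5+b[0],252.9+b[1],28,119),(0,0,255)),(ci(434.5+b[0],252.9+b[1],28,99),(0,0,255)),(ci(434.2+b[0],254.7+b[1],28,54),(255,0,0)),(ci(434.2+b[0],254.7+b[1],28,14),(255,0,0))]
  A.append(ov("side",I,its,(290,280,355,370),6,0))
cv2.imwrite("pics/o5.png",np.hstack(A))
E
```

View pics/o5.png

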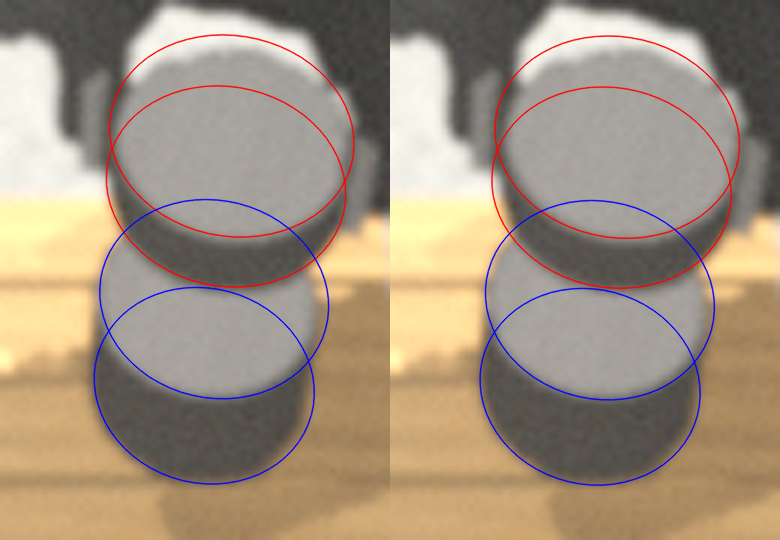

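```bash
python3 -m creep '[0.006,0.006,-0.05,0,0,0,0.4, 0.006,0.006,-0.11,0,0,0,0.4, 0.006,0.006,-0.15,0,0,0,0.4, 0.006,0.006,-0.18,0,0,0,0.4, 0.006,0.006,-0.18,0,0,0,0.4, 0.006,0.006,-0.18,0,0,0,0.4]'
python3 - <<'E'
from h import *
p,d=manip.read_camera("side"); cv2.imwrite("pics/side6.png",p)
o=manip.get_obs();print(o["eef_pos"],o["contact_force"])
x,y,z=o["eef_pos"]
its=[(ci(x,y,28,z-3.6),(0,0,255)),(ci(x,y,28,54),(255,0,0)),(ci(x,y,28,14),(255,0,0))]
A=[cv2.resize(np.clip(p[285:365,285:360]*1.4,0,255).astype(np.uint8),None,fx=5,fy=5,interpolation=2),ov("side",p,its,(285,285,360,365),5,0)]
cv2.imwrite("pics/o6.png",np.hstack(A))
E
```

```text
t: 15.62
eef_pos: [435.0, 255.1, 66.6]
eef_rot: [-1.572, 0.0, -0.099]
contact_force: [0.4, -0.5, -4.3]
opening: 0.62
[435.2524447  255.39524354  67.07677156] [ 0.33054173 -0.3400005  -4.8434555 ]
```

View pics/o6.png

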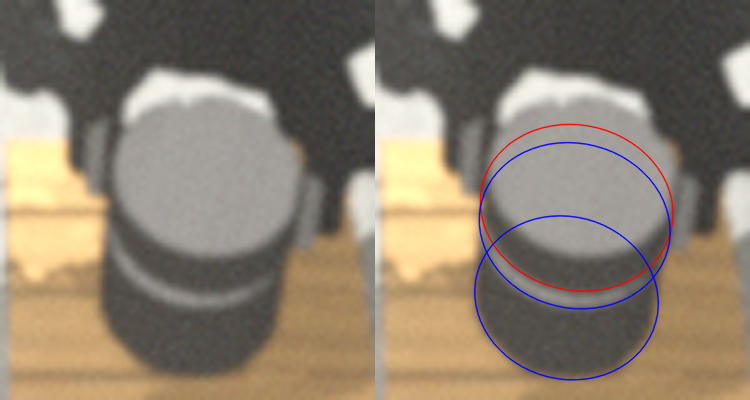

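Thin disc sits about 1.7 mm to the right of the thick one in the side image (too low in x). I'll correct before lowering.

```bash
python3 -m creep '[0.009,-0.003,-0.01,0,0,0,0.4, 0.009,-0.003,-0.02,0,0,0,0.4, 0.009,-0.003,-0.03,0,0,0,0.4, 0.009,-0.003,-0.03,0,0,0,0.4]'
python3 - <<'E'
from h import *
p,d=manip.read_camera("side"); cv2.imwrite("pics/side7.png",p)
o=manip.get_obs();print(o["eef_pos"],o["contact_force"])
g=np.clip(p[285:365,285:360]*1.6,0,255).astype(np.uint8)
cv2.imwrite("pics/o7.png",cv2.resize(g,None,fx=7,fy=7,interpolation=2))
E
```

```text
t: 16.0
eef_pos: [436.7, 254.7, 60.6]
eef_rot: [-1.571, 0.0, -0.099]
contact_force: [0.2, -0.5, -3.6]
opening: 0.618
[436.66672586 254.75747454  60.77305353] [ 0.1381652  -0.05462772 -4.01036036]
```

View pics/o7.png

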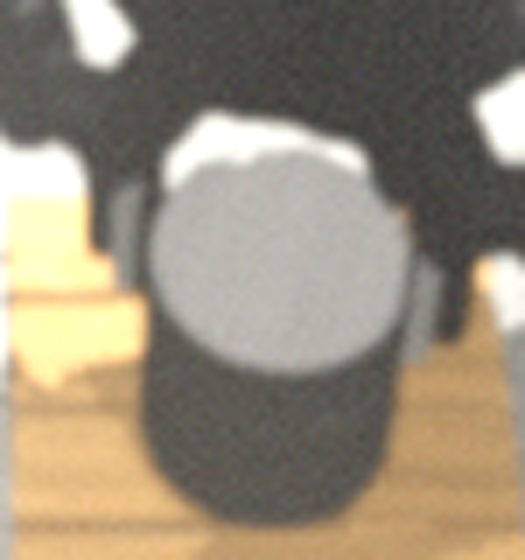

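The sides now run in line. Lowering to contact.

```bash
python3 -m creep '[0,0,-0.005,0,0,0,0.4, 0,0,-0.01,0,0,0,0.4, 0,0,-0.01,0,0,0,0.4]'; python3 -m creep '[0,0,-0.005,0,0,0,0.4, 0,0,-0.006,0,0,0,0.4, 0,0,-0.006,0,0,0,0.4]'
```

```text
t: 16.3
eef_pos: [436.7, 254.8, 58.8]
eef_rot: [-1.571, 0.0, -0.099]
contact_force: [-1.2, 1.1, -4.1]
opening: 0.62
t: 16.55
eef_pos: [436.9, 254.9, 58.2]
eef_rot: [-1.57, -0.0, -0.099]
contact_force: [-3.3, -3.4, 4.9]
opening: 0.618
```

Contact reached (+5 N). Releasing.

```bash
python3 -m creep '[0,0,0,0,0,0,0.7, 0,0,0,0,0,0,0.85, 0,0,0.002,0,0,0,1, 0,0,0.002,0,0,0,1, 0,0,0.05,0,0,0,1, 0,0,0.15,0,0,0,1, 0,0,0.3,0,0,0,1, 0,0,0.45,0,0,0,1, 0,0,0.55,0,0,0,1, 0,0,0.55,0,0,0,1]' 20
python3 -m creep '[0.05,-0.15,0,0,0,0,1, 0.1,-0.3,0,0,0,0,1, 0.1,-0.5,0,0,0,0,1, 0.1,-0.7,0,0,0,0,1, 0.1,-0.85,0,0,0,0,1, 0.1,-0.9,0,0,0,0,1, 0.1,-0.9,0,0,0,0,1]'
python3 - <<'E'
from h import *
for n in("top","side"):
    p,d=manip.read_camera(n); cv2.imwrite(f"pics/{n}8.png",p)
print(manip.get_obs()["eef_pos"])
p=cv2.imread("pics/side8.png")
its=[(sq(436.7,253.3,np.radians(11),14),(0,255,0))]
cv2.imwrite("pics/o8.png",ov("side",p,its,(270,280,375,390),5,0))
E
```

```text
t: 17.38
eef_pos: [438.9, 256.1, 172.9]
eef_rot: [-1.565, -0.005, -0.099]
contact_force: [1.4, -0.2, -0.4]
opening: 1.001
t: 17.97
eef_pos: [456.9, 72.0, 168.1]
eef_rot: [-1.57, -0.0, -0.104]
contact_force: [-0.3, 1.7, 0.2]
opening: 1.001
[456.81670039  75.56678626 167.91604089]
```

View pics/o8.png

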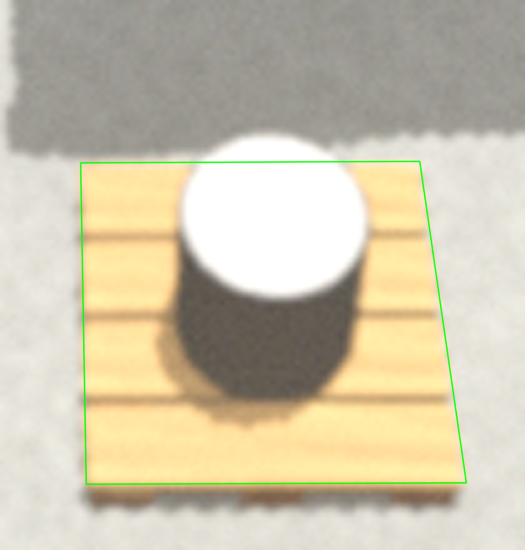

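View pics/top8.png

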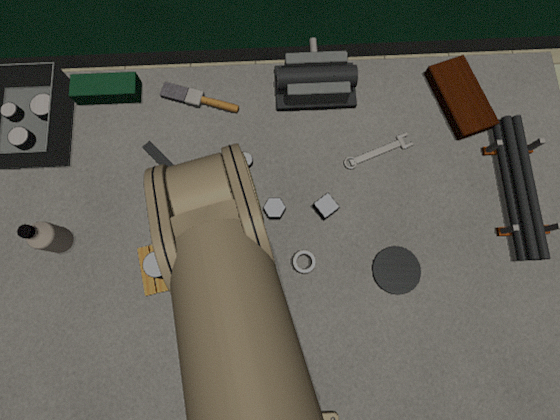

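Wide stack looks aligned and central (side view, edges continuous). Next is narrow_thick at (440, 73.3).

```bash
python3 -m creep '[-0.05,-0.01,0,0,0,0,1, -0.085,-0.01,0,0,0,0,1, -0.085,-0.01,-0.1,0,0,0,1, -0.085,-0.01,-0.25,0,0,0,1, -0.085,-0.01,-0.4,0,0,0,1, -0.085,-0.01,-0.5,0,0,0,1, -0.085,-0.01,-0.5,0,0,0,1, -0.085,-0.01,-0.5,0,0,0,1]' 20
python3 - <<'E'
from h import *
p,d=manip.read_camera("side"); cv2.imwrite("pics/side9.png",p)
x,y,z=manip.get_obs()["eef_pos"];print(x,y,z)
its=[(ci(440.4,73.1,19,40),(0,0,255)),(ci(x,y,19,40),(255,0,0))]
cv2.imwrite("pics/o9.png",ov("side",p,its,(290,180,380,275),5,0))
E
```

```text
t: 18.73
eef_pos: [439.1, 73.5, 67.5]
eef_rot: [-1.572, 0.002, -0.098]
contact_force: [-0.1, 0.1, -0.0]
opening: 0.998
440.10357674479997 73.63220499470131 68.54109771511723
```

View pics/o9.png

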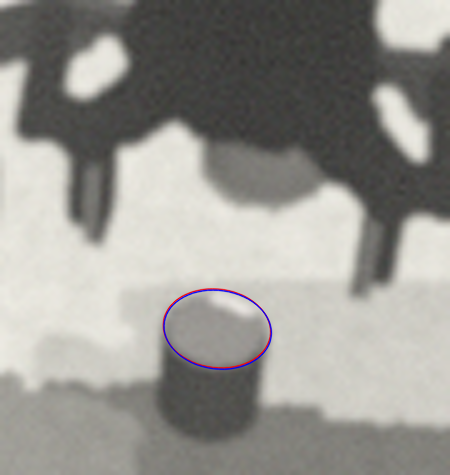

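```bash
python3 -m creep '[0,0,-0.1,0,0,0,1, 0,0,-0.2,0,0,0,1, 0,0,-0.28,0,0,0,1, 0,0,-0.31,0,0,0,1, 0,0,-0.31,0,0,0,0.8, 0,0,-0.31,0,0,0,0.3, 0,0,-0.31,0,0,0,0.3, 0,0,-0.31,0,0,0,0.3, 0,0,-0.31,0,0,0,0.3, 0,0,-0.31,0,0,0,0.3, 0,0,-0.31,0,0,0,0.3]' 20
python3 -m creep '[0,0,0,0,0,0,0.65, 0,0,0,0,0,0.05,0.65, 0,0,0,0,0,0.13,0.65, 0,0,0,0,0,0.21,0.65, 0,0,0,0,0,0.29,0.65, 0,0,0,0,0,0.37,0.65, 0,0,0,0,0,0.45,0.65, 0,0,0,0,0,0.53,0.65, 0,0,0,0,0,0.61,0.65, 0,0,0,0,0,0.69,0.65, 0,0,0,0,0,0.77,0.65, 0,0,0,0,0,0.85,0.65]' 20
python3 -m creep '[0,0,0,0,0,0.08,0.65, 0,0,0,0,0,0.1,0.65, 0,0,0,0,0,0.1,0.65, 0,0,0,0,0,0.1,0.3, 0,0,0,0,0,0.1,0.3, 0,0,0,0,0,0.1,0.3, 0,0,0,0,0,0.1,0.3, 0,0,0,0,0,0.1,0.3]' 20
```

```text
t: 19.7
eef_pos: [440.7, 73.2, 7.0]
eef_rot: [-1.569, -0.002, -0.099]
contact_force: [-1.0, -0.7, 8.8]
opening: 0.438
t: 20.7
eef_pos: [440.0, 72.9, 6.2]
eef_rot: [-1.571, -0.001, 1.182]
contact_force: [-0.4, -0.2, 0.2]
opening: 0.651
t: 21.37
eef_pos: [440.0, 72.8, 6.0]
eef_rot: [-1.571, -0.0, 1.325]
contact_force: [-2.2, -2.2, 5.6]
opening: 0.439
```

```bash
python3 -m creep '[0,0,0,0,0,0,0.2, 0,0,0,0,0,0,0.2, 0,0,0.03,0,0,0,0.2, 0,0,0.1,0,0,0,0.2, 0,0,0.22,0,0,0,0.2, 0,0,0.35,0,0,0,0.2, 0,0,0.46,0,0,0,0.2, 0,0,0.5,0,0,0,0.2]' 80
python3 -m creep '[0,-0.07,0,0,0,0,0.2, 0,-0.2,0,0,0,-0.05,0.2, 0,-0.35,0,0,0,-0.1,0.2, 0,-0.5,0,0,0,-0.15,0.2, 0,-0.65,0,0,0,-0.2,0.2, 0,-0.8,0,0,0,-0.25,0.2, 0,-0.95,0,0,0,-0.3,0.2, 0,-1,0,0,0,-0.35,0.2, 0,-1,0,0,0,-0.4,0.2]'
python3 -m creep '[-0.05,-0.1,0,0,0,-0.05,0.2, -0.1,-0.25,0,0,0,-0.1,0.2, -0.15,-0.4,0,0,0,-0.16,0.2, -0.19,-0.55,0,0,0,-0.22,0.2, -0.19,-0.65,0,0,0,-0.28,0.2, -0.19,-0.7,0,0,0,-0.34,0.2, -0.19,-0.71,0,0,0,-0.4,0.2, -0.19,-0.71,0,0,0,-0.46,0.2, -0.19,-0.71,0,0,0,-0.52,0.2, -0.19,-0.71,0,0,0,-0.55,0.2, -0.19,-0.71,0,0,0,-0.55,0.2, -0.19,-0.71,0,0,0,-0.55,0.2]'
python3 - <<'E'
from h import *
p,d=manip.read_camera("side"); cv2.imwrite("pics/side10.png",p)
x,y,z=manip.get_obs()["eef_pos"];print(x,y,z)
its=[(ci(402.3,-270.3,55,10),(0,0,255)),(ci(x,y,19,z-6),(255,0,0))]
cv2.imwrite("pics/o10.png",ov("side",p,its,(310,90,420,190),5,0))
E
```

```text
t: 22.03
eef_pos: [440.9, 73.1, 108.4]
eef_rot: [-1.574, -0.002, 1.325]
contact_force: [1.7, 0.7, -4.0]
opening: 0.426
t: 22.78
eef_pos: [438.7, -130.3, 104.9]
eef_rot: [-1.571, 0.002, 0.717]
contact_force: [-1.0, 0.6, -4.1]
opening: 0.425
t: 23.78
eef_pos: [401.4, -268.8, 105.1]
eef_rot: [-1.571, 0.001, -0.097]
contact_force: [1.5, 0.1, -3.4]
opening: 0.427
401.4897154130631 -268.91623893247623 105.22408069684016
```

View pics/o10.png

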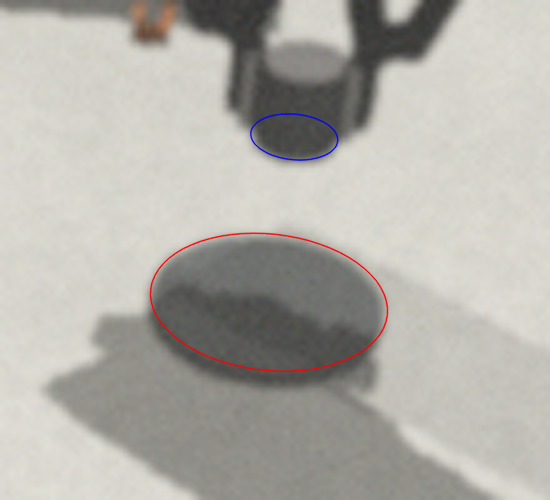

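```bash
python3 -m creep '[0.005,-0.005,-0.06,0,0,0,0.2, 0.005,-0.005,-0.16,0,0,0,0.2, 0.005,-0.005,-0.26,0,0,0,0.2, 0.005,-0.005,-0.35,0,0,0,0.2, 0.005,-0.005,-0.41,0,0,0,0.2, 0.005,-0.005,-0.43,0,0,0,0.2, 0.005,-0.005,-0.43,0,0,0,0.2]'; python3 -m creep '[0,0,-0.005,0,0,0,0.2, 0,0,-0.01,0,0,0,0.2, 0,0,-0.01,0,0,0,0.2]'
```

```text
t: 24.42
eef_pos: [402.2, -270.0, 19.1]
eef_rot: [-1.571, 0.002, -0.098]
contact_force: [0.2, 0.6, -3.3]
opening: 0.429
t: 24.67
eef_pos: [403.4, -270.3, 18.4]
eef_rot: [-1.571, -0.002, -0.099]
contact_force: [0.7, 0.0, -3.6]
opening: 0.427
```

```bash
python3 -m creep '[0,0,-0.005,0,0,0,0.2, 0,0,-0.006,0,0,0,0.2]';  python3 -m creep '[0,0,-0.005,0,0,0,0.2, 0,0,-0.005,0,0,0,0.2]'
```

```text
t: 24.83
eef_pos: [403.1, -270.2, 16.8]
eef_rot: [-1.571, -0.001, -0.099]
contact_force: [-0.1, -0.1, -3.4]
opening: 0.424
t: 25.0
eef_pos: [403.1, -270.2, 16.3]
eef_rot: [-1.57, -0.001, -0.099]
contact_force: [-4.2, 2.9, 10.4]
opening: 0.427
```

```bash
python3 -m creep '[0,0,0.003,0,0,0,0.5, 0,0,0.003,0,0,0,0.6, 0,0,0.003,0,0,0,0.7, 0,0,0.003,0,0,0,0.7, 0,0,0.05,0,0,0,0.8, 0,0,0.18,0,0,0,1, 0,0,0.33,0,0,0,1, 0,0,0.48,0,0,0,1, 0,0,0.6,0,0,0,1, 0,0,0.65,0,0,0,1]' 20
python3 -m creep '[0.1,0.12,0,0,0,0,1, 0.22,0.27,0,0,0,0,1, 0.34,0.42,0,0,0,0,1, 0.46,0.57,0,0,0,0,1, 0.58,0.71,0,0,0,0,1, 0.69,0.83,0,0,0,0,1]'
python3 -m creep '[0.12,0.15,0,0,0,0,1, 0.24,0.3,0,0,0,0,1, 0.36,0.45,0,0,0,0,1, 0.5,0.61,0,0,0,0,1, 0.62,0.75,0,0,0,0,1, 0.69,0.83,0,0,0,0,1, 0.69,0.83,-0.1,0,0,0,1, 0.69,0.83,-0.25,0,0,0,1, 0.69,0.83,-0.4,0,0,0,1, 0.69,0.83,-0.45,0,0,0,1, 0.69,0.83,-0.45,0,0,0,1, 0.69,0.83,-0.45,0,0,0,1]'
python3 - <<'E'
from h import *
for n in("top","side"):
    p,d=manip.read_camera(n); cv2.imwrite(f"pics/{n}11.png",p)
x,y,z=manip.get_obs()["eef_pos"];print(x,y,z)
its=[(ci(680.3,64.2,19,20),(0,0,255)),(ci(x,y,19,20),(255,0,0))]
a=ov("side",p,its,(165,170,255,260),4,0)
b=ov("side",p,[(ci(402.8,-270,55,10),(0,0,255)),(ci(403.1,-270.2,19,50),(255,0,0))],(315,100,405,190),4,0)
cv2.imwrite("pics/o11.png",np.hstack([a,b]))
E
```

```text
t: 25.83
eef_pos: [403.9, -271.2, 149.3]
eef_rot: [-1.571, -0.005, -0.1]
contact_force: [0.3, -0.4, 0.0]
opening: 1.002
t: 26.33
eef_pos: [541.8, -101.6, 145.4]
eef_rot: [-1.57, 0.0, -0.098]
contact_force: [0.8, -1.3, 0.5]
opening: 1.001
t: 27.33
eef_pos: [678.9, 61.6, 56.2]
eef_rot: [-1.571, -0.0, -0.099]
contact_force: [-0.2, 0.7, 0.6]
opening: 0.997
680.0416401357256 61.74440858851318 57.81947053880981
```

View pics/o11.png

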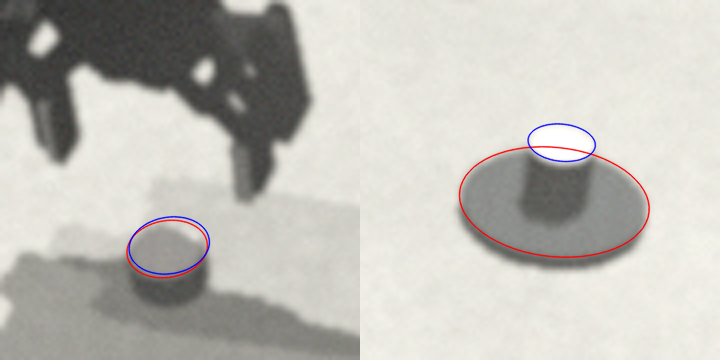

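View pics/top11.png

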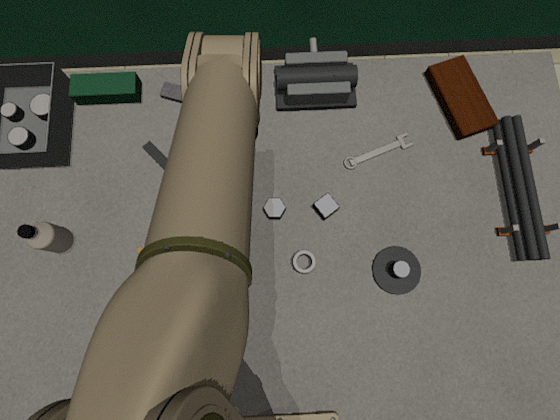

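```bash
python3 - <<'E'
from h import *
I=cv2.GaussianBlur(cv2.imread("pics/top11.png"),(3,3),0)
for t in(110,125): print(circ("top",I,401,269,50,19,thr=t))
I=cv2.GaussianBlur(cv2.imread("pics/side11.png"),(3,3),0)
for t in(165,175,185): print(circ("side",I,365,136,50,19,thr=t))
E
python3 -m creep '[0,0.012,-0.05,0,0,0,1, 0,0.012,-0.13,0,0,0,1, 0,0.012,-0.21,0,0,0,1, 0,0.012,-0.26,0,0,0,1, 0,0.012,-0.265,0,0,0,1, 0,0.012,-0.265,0,0,0,1]' 20
```

```text
[ 401.4 -269.9   17.4]
[ 401.4 -269.7   16.6]
[ 400.5 -280.8   29. ]
[ 403.2 -270.4   16.4]
[ 403.2 -269.    13.4]
t: 27.93
eef_pos: [678.7, 64.2, 2.5]
eef_rot: [-1.571, 0.0, -0.099]
contact_force: [0.4, -0.2, 0.4]
opening: 1.002
```

```bash
python3 -m creep '[0,0,0,0,0,0,0.3, 0,0,0,0,0,0,0.3, 0,0,0,0,0,0,0.3, 0,0,0,0,0,0,0.3, 0,0,0,0,0,0,0.3, 0,0,0,0,0,0,0.3]' 20
python3 -m creep '[0,0,0,0,0,0,0.65, 0,0,0,0,0,0.05,0.65, 0,0,0,0,0,0.13,0.65, 0,0,0,0,0,0.21,0.65, 0,0,0,0,0,0.29,0.65, 0,0,0,0,0,0.37,0.65, 0,0,0,0,0,0.45,0.65, 0,0,0,0,0,0.53,0.65, 0,0,0,0,0,0.61,0.65, 0,0,0,0,0,0.69,0.65, 0,0,0,0,0,0.77,0.65, 0,0,0,0,0,0.85,0.65]' 20
python3 -m creep '[0,0,0,0,0,0.08,0.65, 0,0,0,0,0,0.1,0.65, 0,0,0,0,0,0.1,0.65, 0,0,0,0,0,0.1,0.3, 0,0,0,0,0,0.1,0.3, 0,0,0,0,0,0.1,0.3, 0,0,0,0,0,0.1,0.3, 0,0,0,0,0,0.1,0.3]' 20
```

```text
t: 28.43
eef_pos: [679.4, 64.3, 3.4]
eef_rot: [-1.57, -0.001, -0.099]
contact_force: [-0.4, 0.3, 5.7]
opening: 0.432
t: 29.43
eef_pos: [678.6, 64.1, 2.2]
eef_rot: [-1.57, 0.0, 1.182]
contact_force: [0.3, 0.3, -0.1]
opening: 0.653
t: 30.1
eef_pos: [678.8, 64.2, 2.5]
eef_rot: [-1.571, 0.0, 1.326]
contact_force: [-0.2, -0.6, 0.4]
opening: 0.433
```

```bash
python3 -m creep '[0,0,0,0,0,0,0.2, 0,0,0,0,0,0,0.2, 0,0,0.03,0,0,0,0.2, 0,0,0.1,0,0,0,0.2, 0,0,0.22,0,0,0,0.2, 0,0,0.35,0,0,0,0.2, 0,0,0.46,0,0,0,0.2, 0,0,0.5,0,0,0,0.2]' 80
python3 -m creep '[-0.06,-0.07,0,0,0,-0.05,0.2, -0.16,-0.19,0,0,0,-0.1,0.2, -0.28,-0.34,0,0,0,-0.15,0.2, -0.4,-0.48,0,0,0,-0.2,0.2, -0.52,-0.62,0,0,0,-0.26,0.2, -0.63,-0.76,0,0,0,-0.32,0.2, -0.69,-0.83,0,0,0,-0.38,0.2, -0.69,-0.83,0,0,0,-0.4,0.2]'
python3 -m creep '[-0.06,-0.07,0,0,0,-0.05,0.2, -0.16,-0.19,0,0,0,-0.1,0.2, -0.28,-0.34,0,0,0,-0.16,0.2, -0.4,-0.48,0,0,0,-0.22,0.2, -0.52,-0.62,0,0,0,-0.28,0.2, -0.63,-0.76,0,0,0,-0.34,0.2, -0.69,-0.83,0,0,0,-0.4,0.2, -0.69,-0.83,0,0,0,-0.46,0.2, -0.69,-0.83,0,0,0,-0.52,0.2, -0.69,-0.83,0,0,0,-0.55,0.2, -0.69,-0.83,0,0,0,-0.55,0.2, -0.69,-0.83,0,0,0,-0.55,0.2]'
```

```text
t: 30.77
eef_pos: [680.6, 64.4, 107.4]
eef_rot: [-1.576, -0.002, 1.326]
contact_force: [0.2, -1.3, -1.6]
opening: 0.413
t: 31.43
eef_pos: [537.5, -106.6, 102.6]
eef_rot: [-1.571, 0.002, 0.714]
contact_force: [0.3, 0.5, -1.8]
opening: 0.418
t: 32.43
eef_pos: [402.7, -267.6, 102.5]
eef_rot: [-1.571, 0.0, -0.097]
contact_force: [0.8, -0.0, -2.4]
opening: 0.413
```

```bash
python3 -m creep '[0.002,-0.012,-0.05,0,0,0,0.2, 0.002,-0.012,-0.11,0,0,0,0.2, 0.002,-0.012,-0.17,0,0,0,0.2, 0.002,-0.012,-0.2,0,0,0,0.2, 0.002,-0.012,-0.205,0,0,0,0.2, 0.002,-0.012,-0.205,0,0,0,0.2, 0.002,-0.012,-0.205,0,0,0,0.2]'
python3 - <<'E'
from h import *
p,d=manip.read_camera("side"); cv2.imwrite("pics/side12.png",p)
x,y,z=manip.get_obs()["eef_pos"];print(x,y,z)
its=[(ci(x,y,19,z-2.5),(0,0,255)),(ci(x,y,19,50),(255,0,0)),(ci(x,y,19,10),(255,0,0)),(ci(x,y,19,z+17.5),(0,0,255))]
b=(335,95,400,165)
cv2.imwrite("pics/o12.png",np.hstack([ov("side",p,[],b,6,0),ov("side",p,its,b,6,0)]))
E
```

```text
t: 33.02
eef_pos: [403.4, -270.4, 61.8]
eef_rot: [-1.571, -0.0, -0.099]
contact_force: [0.6, 0.2, -1.9]
opening: 0.408
403.5017730985124 -270.4188292270114 61.991254960555416
```

View pics/o12.png

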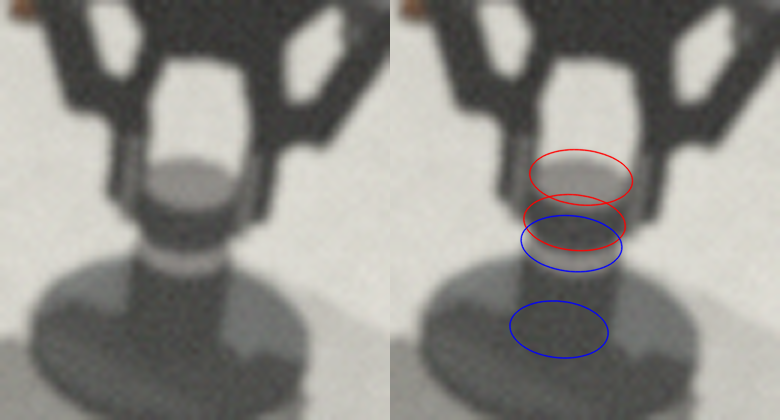

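```bash
python3 - <<'E'
from h import *
ps=[cv2.imread("pics/side12.png")]+[manip.read_camera("side")[0] for _ in range(6)]
p=np.mean(ps,0)
np.save("m12.npy",p)
for z in(82,60): print(z,pix("side",(403.5-0,-270.4,z)))
q=np.clip(p[112:152,345:385]*1.7-40,0,255).astype(np.uint8)
cv2.imwrite("pics/o13.png",cv2.resize(q,None,fx=14,fy=14,interpolation=2))
E
```

```text
82 (np.float64(366.4783763426567), np.float64(123.05741183912727))
60 (np.float64(365.27353597117326), np.float64(131.3554045929905))
```

View pics/o13.png

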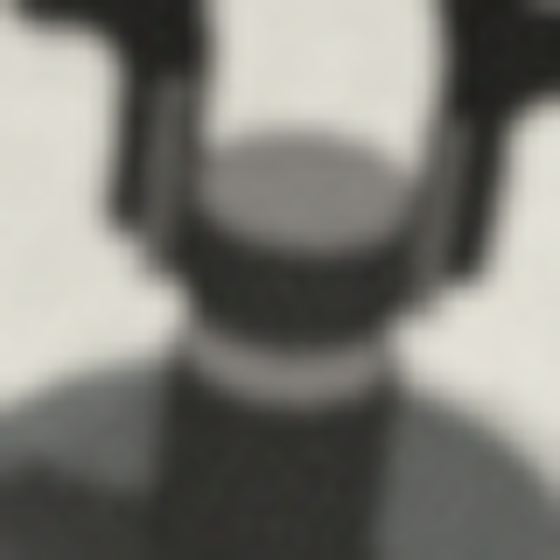

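```bash
python3 -m creep '[-0.002,0.002,-0.01,0,0,0,0.2, -0.002,0.002,-0.025,0,0,0,0.2, -0.002,0.002,-0.035,0,0,0,0.2, -0.002,0.002,-0.035,0,0,0,0.2]'
python3 - <<'E'
from h import *
p=np.mean([manip.read_camera("side")[0] for _ in range(6)],0)
o=manip.get_obs();print(o["eef_pos"],o["contact_force"])
q=np.clip(p[112:157,345:390]*1.7-40,0,255).astype(np.uint8)
cv2.imwrite("pics/o14.png",cv2.resize(q,None,fx=12,fy=12,interpolation=2))
E
```

```text
t: 33.7
eef_pos: [402.4, -269.6, 54.0]
eef_rot: [-1.571, 0.001, -0.099]
contact_force: [-0.1, -0.5, -2.7]
opening: 0.416
[ 402.86523156 -269.79408838   54.6146279 ] [-0.51856742 -0.47017272 -2.45183768]
```

View pics/o14.png

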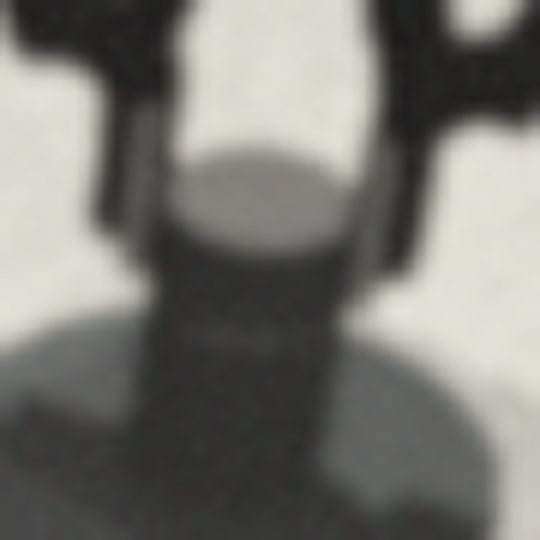

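Sides are in line with a faint gap at crop (245,335). Lowering to contact.

```bash
python3 -m creep '[0,0,-0.005,0,0,0,0.2, 0,0,-0.008,0,0,0,0.2, 0,0,-0.008,0,0,0,0.2]'
```

```text
t: 34.25
eef_pos: [402.8, -269.7, 52.8]
eef_rot: [-1.571, -0.0, -0.099]
contact_force: [-0.3, -0.4, -1.7]
opening: 0.416
```

```bash
python3 -m creep '[0,0,-0.004,0,0,0,0.2, 0,0,-0.004,0,0,0,0.2]'
```

```text
t: 34.42
eef_pos: [402.9, -269.8, 52.7]
eef_rot: [-1.57, -0.0, -0.099]
contact_force: [-3.1, 1.9, 8.2]
opening: 0.412
```

Contact. Release, lift and move clear, then check.

```bash
python3 -m creep '[0,0,0.001,0,0,0,0.5, 0,0,0.001,0,0,0,0.6, 0,0,0.003,0,0,0,0.75, 0,0,0.003,0,0,0,0.75, 0,0,0.05,0,0,0,0.8, 0,0,0.18,0,0,0,0.8, 0,0,0.33,0,0,0,0.8, 0,0,0.48,0,0,0,0.8, 0,0,0.6,0,0,0,0.8, 0,0,0.65,0,0,0,0.8]' 20
python3 -m creep '[0.15,0.1,0.05,0,0,0,1, 0.3,0.22,0.1,0,0,0,1, 0.45,0.34,0.15,0,0,0,1, 0.6,0.46,0.2,0,0,0,1, 0.75,0.58,0.25,0,0,0,1, 0.9,0.7,0.3,0,0,0,1, 1,0.8,0.3,0,0,0,1, 1,0.8,0.3,0,0,0,1]'
python3 - <<'E'
from h import *
P={}
for n in("top","side"):
    P[n]=np.mean([manip.read_camera(n)[0] for _ in range(4)],0).astype(np.uint8); cv2.imwrite(f"pics/{n}15.png",P[n])
print(manip.get_obs()["eef_pos"])
a=ov("side",P["side"],[(ci(402.8,-270,55,10),(0,0,255))],(315,90,405,190),4,0)
b=ov("side",P["side"],[],(275,280,375,390),3.6,0)
H=max(a.shape[0],b.shape[0])
f=lambda x:cv2.copyMakeBorder(x,0,H-x.shape[0],0,0,0)
cv2.imwrite("pics/o15.png",np.hstack([f(a),f(b)]))
E
```

```text
t: 35.25
eef_pos: [403.9, -270.7, 186.1]
eef_rot: [-1.572, -0.005, -0.1]
contact_force: [0.7, -1.3, 0.2]
opening: 0.802
t: 35.92
eef_pos: [606.2, -103.0, 241.4]
eef_rot: [-1.569, -0.0, -0.091]
contact_force: [-0.5, -0.5, -0.7]
opening: 0.998
[ 602.25949606 -110.73827972  242.38887013]
```

View pics/o15.png

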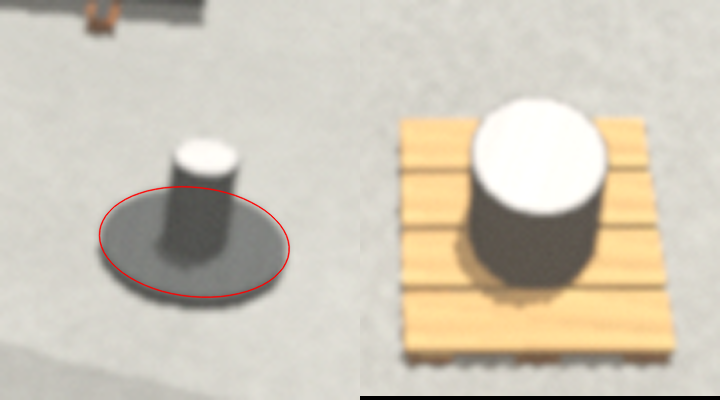

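View pics/top15.png

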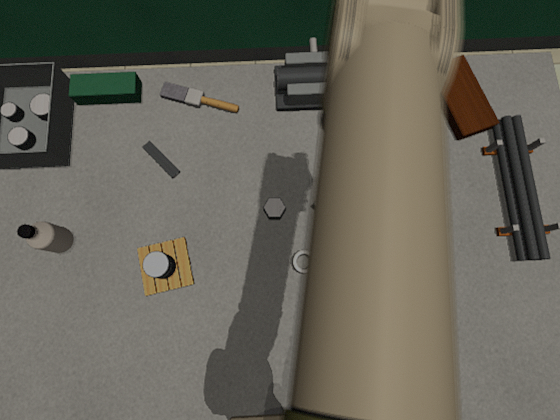

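```bash
python3 - <<'E'
from h import *
T=cv2.imread("pics/top15.png");S=cv2.imread("pics/side15.png")
cv2.imwrite("x.png",T)
for t in(135,140): print("wide top",circ("top",T,157,265,74,28,thr=t))
for t in(165,175,185): print("wide side",circ("side",S,324,323,74,28,thr=t),"narrow side",circ("side",S,366,129,70,19,thr=t))
# side overlays of full cylinders
s1=[(ci(436,254,28,z),c) for z,c in((74,(0,0,255)),(54,(0,255,0)),(14,(255,0,0)))]
s2=[(ci(402.7,-270,19,z),c) for z,c in((70,(0,0,255)),(50,(0,255,0)),(10,(255,0,0)))]
a=ov("side",S,s1,(295,295,355,370),6,0);b=ov("side",S,s2,(335,110,395,185-0),6,0)
c=[]
cv2.imwrite("pics/o16.png",np.hstack([a,b]))
cv2.imwrite("pics/o17.png",ov("top",T,[(ci(436,254,28,74),(0,0,255)),(ci(436,254,28,14),(255,0,0)),(sq(436,252.5,np.radians(11),14),(0,255,0))],(130,225,210,305),6,0))
E
```

```text
wide top [435.3 255.4  25.7]
wide top [435.3 255.3  25.3]
wide side [436.4 256.4  25.6] narrow side [ 402.5 -268.6   15.9]
wide side [436.4 256.7  24.7] narrow side [ 402.5 -267.6   13.2]Traceback (most recent call last):
  File "<stdin>", line 5, in <module>
  File "h.py", line 30, in circ
    k=max(cs,key=cv2.contourArea)[:,0,:]*0.25-1.7*r+c
      ~~~^^^^^^^^^^^^^^^^^^^^^^^^
ValueError: max() iterable argument is empty
```

```bash
python3 - <<'E'
from h import *
T=cv2.imread("pics/top15.png");S=cv2.imread("pics/side15.png")
s1=[(ci(436.2,255.7,28,z),c) for z,c in((74,(0,0,255)),(54,(0,255,0)),(14,(255,0,0)))]
s2=[(ci(402.5,-269,19,z),c) for z,c in((70,(0,0,255)),(50,(0,255,0)),(10,(255,0,0)))]
a=ov("side",S,s1,(295,295,355,370),6,0);b=ov("side",S,s2,(335,105,395,180),6,0)
cv2.imwrite("pics/o16.png",np.hstack([a,b]))
cv2.imwrite("pics/o17.png",ov("top",T,[(ci(435.5,255.2,28,74),(0,0,255)),(ci(435.5,255.2,28,14),(255,0,0)),(sq(436,252.5,np.radians(11),14),(0,255,0))],(130,225,210,305),6,0))
E
```

```text
(no output)
```

View pics/o16.png

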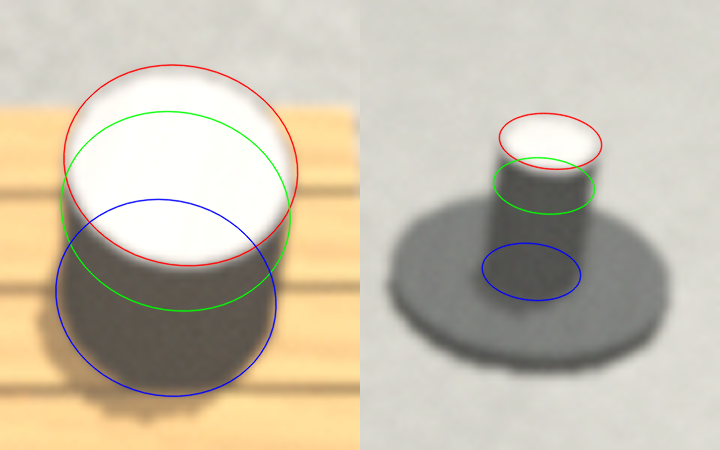

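View pics/o17.png

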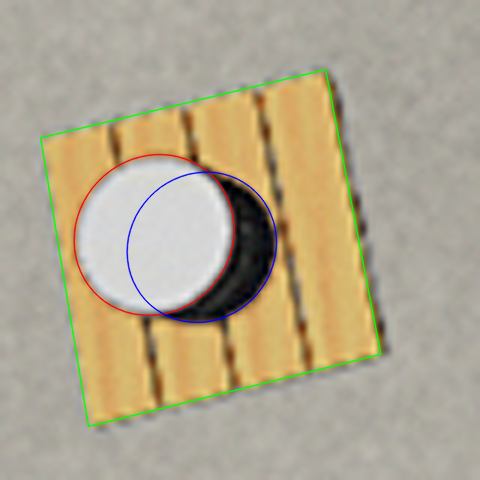

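```bash
python3 -m creep '[0,0.2,0,0,0,0,1, 0,0.4,0,0,0,0,1, 0,0.6,0,0,0,0,1, 0,0.8,0,0,0,0,1, 0,0.9,0,0,0,0,1, 0,0.9,0,0,0,0,1, 0,0.9,0,0,0,0,1, 0,0.9,0,0,0,0,1]'
python3 - <<'E'
from h import *
P={n:np.mean([manip.read_camera(n)[0] for _ in range(4)],0).astype(np.uint8) for n in("top","side")}
T=P["top"];cv2.imwrite("pics/top18.png",T)
for t in(110,125): print(circ("top",T,404,269,70,19,thr=t), circ("top",T,396,270,10,55,thr=-80))
a=ov("top",T,[(ci(402,-270,19,70),(0,0,255)),(ci(402,-270,19,10),(255,0,0)),(ci(402,-270,55,10),(0,255,0))],(350,230,440,310),5,0)
g=T[130:310,200:360]
b=cv2.resize(np.clip(g*1.4,0,255).astype(np.uint8),None,fx=2.2,fy=2.2)
a=a[:396];a=cv2.copyMakeBorder(a,0,396-a.shape[0],0,0,0)
cv2.imwrite("pics/o18.png",np.hstack([a,b]))
E
```

```text
t: 36.98
eef_pos: [602.8, 68.7, 242.3]
eef_rot: [-1.571, -0.0, -0.101]
contact_force: [-0.3, -0.6, 0.5]
opening: 0.998
[ 401.3 -269.1   17.5] [ 401.6 -269.5   54.8]
[ 401.3 -269.    16.9] [ 401.6 -269.5   54.8]
```

View pics/o18.png

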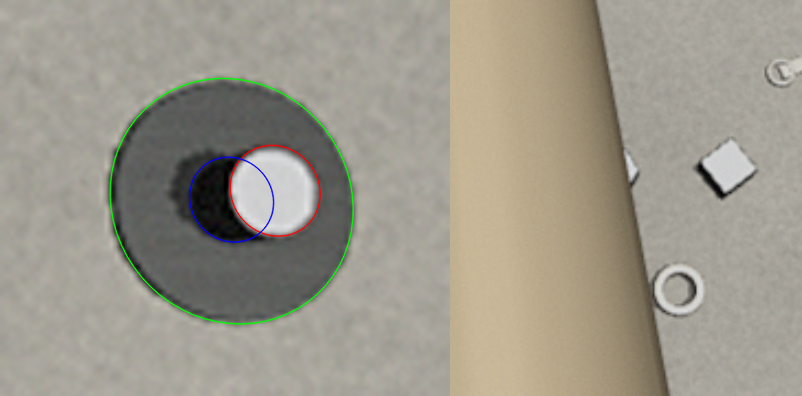

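```bash
python3 -c "
from bench import manip
print(manip.close_job())"
```

```text
the job is handed in; nothing more can be done
None
```

Both stacks are built and the job is handed in at about 37 s of the 102 s allowed. The wide pair is on the pallet and the narrow pair on the plate. In each, the thick blank went down first and the thin one on top.

- **Narrow stack:** in the top camera the thick blank was at (401.4, -269.8) and the thin one is at (401.3, -269.1), so they line up to within 1 mm. The plate centre is at about (401.6, -269.5).
- **Wide stack:** the thin top is at about (436, 255.5), and overlays in both cameras put the thick blank under it in line. It sits 2–3 mm off the pallet's measured centre (436, 252.5–253.3) in y. I left it there as still central.
- **Offcuts:** I never touched the square, hexagon or tube. They look undisturbed in the last top pictures, though the arm partly hid the hexagon in the final one. I checked them only by eye.
- **Disagreements:** the two cameras, and the cameras against the robot's own position, differed by 1–2 mm. My first outline fits put the pallet and plate 7–8 mm apart between the cameras in y. I put that down to their visible side walls and corrected it with overlays.
- **Forces:** the highest force I saw reported was about 28 N, during one placing contact.

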